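Clamp a plaster mould shut and hold it

ROBOT

A 6-joint arm with a two-finger parallel gripper is mounted at the origin on the work surface. World frame = base frame: x ahead of the robot, y to its left, z up, the work surface at z = 0. Lengths are in m, angles in rad, forces in N, time in s.
With the tool pointing down it reaches from about 0.375 to 0.925 m from the base axis. Payload 5.7 kg.
Tool frame: the origin (TCP) lies at the very end of the fingers, on their centre line; the grasp point (between the pads) lies 19 mm behind it; y points along the fingers, x is the direction in which the jaws open and shut, and the axes are right-handed (so a half turn about y gives the same grasp; the last joint's range is limited). The gripper opens to 85 mm and grips with 20 to 120 N. Pads are 22 mm wide; open, the fingers measure 114 mm over their backs; the gripper's body (76 mm by 85 mm) begins 54 mm behind the grasp point. The pads swing forward as they close: fully open they stand 13 mm farther back than shut.
Start: joints at [-1.266, 0.359, 1.51, -0, 1.272, -0.115], TCP at [0.245, -0.548, 0.231] pointing down, gripper open.
Joint ranges: [-2.97, 2.97], [-1.01, 2.36], [0.21, 2.38], [-0.96, 4.11], [0.2, 2.71], [-2.98, 2.98]. Speed limits (rad/s): [2.39, 2.39, 3.14, 3.14, 3.14, 3.14].

INTERFACE

Orientations are given as [roll, pitch, yaw] about the fixed x, y, z axes, in that order (R = Rz(yaw) Ry(pitch) Rx(roll)).
In Python, from rig import arm gives the robot as it stands. The module is installed in compiled form; this text tells all that it offers.
- The arm moves only by the tool carry_out, never from a script. Its argument "steps" is a list of rows, each a list of 5 numbers: the shift along the tool's x, y, z in mm, then the turn about the tool's y in degrees, then the finger opening in mm, from 0 to 85.4. A call has 1 to 8 rows; each row is the pose to reach, as a shift and turn from the pose commanded when the call began, along the tool's axes at that moment; what a row does not reach only later rows make up. A row lasts 1/12 s, in which the tool goes at most 41.7 mm and 7.16 degrees, less where a joint would pass 70% of its speed; a pose out of reach is approached as far as the arm can. A call with a gripper value outside its range is refused whole. The fingers move at their own pace and stop on an object; "squeeze" is the grip in N (left out, the last holds). Time passes only in rows, so rows that repeat a pose let the fingers close. It gives the time, the measured TCP pose, the force and the opening at its end, in the units of the state.
- arm.observe(): the state, without advancing time (a new reading comes with each control period).
- arm.grab_frame(name): name is "scene" or "top" or "wrist"; returns a dict with "color" (384x512x3 uint8, red, green, blue), "fx", "fy", "cx", "cy" (pixels), "position" and "orientation" of the camera in the world; the wrist camera has in their place "mount" (4x4, takes a point from camera to tool coordinates, whose origin is the TCP and whose axes are the tool frame's). Camera axes: x right, y down, z forward; pixel columns grow to the right and rows downward; lengths in m; the calibration is good to about 2 mm. The wrist camera is an equidistant fisheye: a pixel r from the principal point sees the ray r / f radians off the axis. A picture is of the moment at which its call begins: read the wrist's pose just before it. There is no depth.
- arm.sign_off(): hands the job in, once; it reports no verdict.
The state is a dict: "t": time; "q": joint angles; "joint_velocities": joint speeds; "joint_torque": joint torques, N m; "ee_pos": TCP position; "tool_rot": TCP orientation; "contact_force": force on the tool from outside, world axes, zero at the start; "moment": the same for the moment, N m; "finger_gap": finger opening in m.
Only numpy, scipy, OpenCV 4.12 (cv2) and the standard library are available. Lean on these libraries where they do the work, as an engineer would, in place of code of your own. Each camera call takes 0.05 s, during which the arm holds its last target.

TASK

Close the plaster mould in the bench press and keep it clamped: lever the aluminium cover up with the steel knife blade (keep the fingers off the cover until it is clearly ajar), swing it right back so that it stands open, and lay the knife flat on the table. Then flip the safety catch under the cover all the way over to the rear, and only after that pull the black-gripped press lever fully to the front. The spring would take the lever back, so finish with the gripper still holding it there, and leave the other pottery things where they are.

Things in the scene. Friction and masses are not known exactly. Their poses are not given: they have to be found in the camera images.
- press: Dark cast-iron bench press, fixed, turned up to 12 degrees. Origin on the table; x to its rear (away from the robot), y left, z up. Base plate 12 mm high, x -80 to 130, y -175 to 175 mm. Left: catch block, x -55 to 85, y 75 to 165, flat top at z 78. Middle: lever. Right (y -160 to -45): plaster mould, platen and a head up to z 165.
- cover_lip (a point): Middle of the cover's front edge. Cover: aluminium hood 140 (x) x 90 (y) x 50 mm over the catch block, hollow below, 2 mm sheet, hinged at its rear lower edge. Its lip, 90 mm wide, 3 mm thick, juts 14 mm to the front of the block at the hood's lower edge; this point: outer edge, underside. Shut, it is 92 mm above the table, 14 mm above the block's top: the blade enters that gap from the front.
- cover_hinge (a point): Point on the cover's hinge axis, at the middle of its width: press x 85, y 120, z 92 mm. The axis runs along the press's y. The lip edge moves on a radius of 154 mm.
- cover (a joint): Angle of the cover, rad: 0 shut, grows as its front rises and swings over to the rear, stop at 1.9. Its stiff hinge keeps it where it is left; it takes about 2.5 N at the lip.
- catch_tab (a point): Middle of the free end of the safety catch, hidden below the cover: a flat steel thumb tab 45 mm long, 26 mm wide (along the press's y), 6 mm thick (12 at its end), on a cross shaft 7 mm above the block's top. It starts leaning about 40 degrees to the front; the point is then about 119 mm above the table.
- catch_hinge (a point): Point on the catch's shaft below the tab: press x 0, y 120, z 85 mm; axis along the press's y.
- catch (a joint): Angle of the catch, rad: about 0 on (tab leaning to the front, its pawl blocks the lever), grows as the tab is flipped to the rear, stop at 1.4 (tab leaning 40 degrees to the rear, lever free). Friction 0.06 N m holds it where it is left.
- lever_knob (a point): Centre of the black barrel grip, 34 mm across and 36 mm long, its axis and flat ends crosswise (along the press's y), at the top of the press lever (a 14 mm square steel bar). At rest it is about 190 mm above the table and 93 mm to the rear of the press's origin.
- lever_hinge (a point): Point on the lever's axis: press x 40, y 0, z 45 mm; axis along the press's y. The grip's centre moves on a radius of 155 mm.
- lever (a joint): Angle of the lever, rad: 0 at rest (leaning 0.35 rad to the rear), grows as the grip is pulled to the front, stop at 0.85 (leaning 0.5 rad to the front). A spring pulls it back with 3 to 7 N at the grip.
- knife_grip (a point): Point to hold the knife: mid-section of its handle (12 mm above the table), 30 mm behind the handle's front end. Handle: wood, brass end, 100 mm long, 20 wide, 24 high, lying flat. x points along the knife to the tip (away from the robot within 15 degrees), z up. About 0.13 kg. Lies left or right of the press, the wooden stick on the other side.
- knife_tip (a point): Tip of the knife's straight steel blade, 150 mm ahead of knife_grip on the knife's middle line. The blade is 120 mm long, 18 mm wide, 3 mm thick and lies level, flat side up.
- stick: Wooden modelling stick with a thin round point, 205 mm long, loose. Not to be used or moved.
- rib: Flat wooden rib, 55 x 100 x 7 mm, loose, to be left alone.
- cup: Small clay cup, 64 mm across, 48 mm high, loose, to be left alone.
- bowl: Fired bowl, 110 mm across, 45 mm high, loose, to be left alone.
- jar: Glaze jar, 64 mm across, 90 mm high, loose, to be left alone.
Mind the look-alikes: they are no part of the job. Leave any purple look-alike of the part that bears knife_grip alone.

How it is judged:
On the way, in this order (a step that is already met when the one before it is completed fails the run):
1. the cover is raised past 0.3 rad (17 degrees) by the knife (value of joint cover above 0.3 rad and contact force between knife and cover above 0.2 N), for 0.05 s.
2. with the cover swung back, the knife laid down and the lever still at rest, the catch is flipped to the rear (value of joint cover above 1.1 rad and value of joint catch above 1 rad and value of joint lever below 0.15 rad and height (world z) of each of knife_grip, knife_tip below 0.03 m and contact force between the fingers and knife below 0.1 N), for 0.1 s.
At the end, for the whole second after the job is handed in: The lever is held at the front, past 0.65 of its 0.85 rad, by the fingers (more than 1.5 N); the catch is past 1.0 of its 1.4 rad, the cover stands open past 1.1 rad, and the knife lies at rest on the table, handle and tip lower than 30 mm, untouched (value of joint lever above 0.65 rad and contact force between the fingers and lever above 1.5 N and value of joint catch above 1 rad and value of joint cover above 1.1 rad and height (world z) of each of knife_grip, knife_tip below 0.03 m and linear speed of knife below 0.03 m/s and contact force between the fingers and knife below 0.1 N and contact force between knife and lever below 0.1 N); the arm keeps its last pose, push and grip.
It fails at once if the robot itself touches the cover before it is 0.3 rad ajar (value of joint cover below 0.3 rad and contact force between any of the fingers, the arm and cover above 1 N).
It fails at once if the lever is pulled before the catch is flipped (value of joint lever above 0.3 rad and value of joint catch below 0.9 rad).
It fails at once if another loose thing is shifted more than 40 mm (distance of any of stick, rib, cup, bowl, jar from where it was at the start of the episode above 0.04 m).
It also fails if it takes over 72 s, if anything falls off the work surface, if the arm or the gripper's body presses on something with over 40 N, if the wrist force passes 120 N, or if a joint passes its speed limit or range.

## Working session

There is one attempt and no reset: what is moved stays moved. The work goes in short steps, Python scripts to look and compute and a tool call to move; the robot and the scene stay as the last step left them, time stands still between calls to the robot, and variables do not carry over. Pictures are saved under pics/ and viewed, and the job is handed in when it is done.

Besides the shell and the picture viewer there is one more tool, called after "Request:" as a command line: name --pt "numbers of a row" for each row, then --argument value for the rest. carry_out: Moves the arm, as the interface text tells. Its arguments: {"type":"object","properties":{"steps":{"type":"array"},"squeeze":{"type":"number"}},"required":["steps"]}

```bash
mkdir -p pics; ls
python3 - <<'E'
from rig import arm
import cv2
print(arm.observe())
for n in ["scene","top","wrist"]:
    f=arm.grab_frame(n)
    cv2.imwrite(f"pics/{n}0.png",f["color"][:,:,::-1])
    print(n,{k:v for k,v in f.items() if k!="color"})
E
```

```text
pics
{'t': 0.0, 'q': array([-1.26607671e+00,  3.59467108e-01,  1.51143596e+00, -2.15130328e-05,
        1.27248691e+00, -1.15118845e-01]), 'joint_velocities': array([-0.00086811, -0.00109372,  0.00135964, -0.00032225,  0.00036168,
        0.00205284]), 'joint_torque': array([-1.98895053e-03, -5.27623808e+01, -2.78621525e+01, -4.11814744e-04,
        1.32957957e-02, -2.05519868e-06]), 'ee_pos': array([ 0.24433932, -0.54725487,  0.2304748 ]), 'tool_rot': array([-1.57061029,  0.00178779, -1.15095135]), 'contact_force': array([ 0.50459453,  0.01608917, -0.11455106]), 'moment': array([-0.03015423,  0.05618646,  0.02106004]), 'finger_gap': 0.08543014480475372}
scene {'fx': 395.2957503477417, 'fy': 395.2957503477417, 'cx': 250.23256047793097, 'cy': 188.09103651493965, 'position': array([ 1.20772684, -0.49502961,  1.14498547]), 'orientation': array([-2.44474167,  0.00754691,  0.97358252])}
top {'fx': 427.3861302561081, 'fy': 427.3861302561081, 'cx': 250.07012235960337, 'cy': 193.5724311414543, 'position': array([ 0.36791603, -0.02816854,  1.55530541]), 'orientation': array([-3.03977854, -0.01434518, -1.57081528])}
wrist {'fx': 297.3186396354542, 'fy': 297.3186396354542, 'cx': 254.9057770216261, 'cy': 189.55365207110106, 'mount': array([[ 9.99999863e-01, -2.45765749e-04, -4.63184540e-04,
        -5.90198004e-05],
       [ 3.84004362e-04, -2.58247568e-01,  9.66078696e-01,
        -1.42629112e-01],
       [-3.57045335e-04, -9.66078741e-01, -2.58247438e-01,
         6.48841843e-02],
       [ 0.00000000e+00,  0.00000000e+00,  0.00000000e+00,
         1.00000000e+00]])}
```

View pics/scene0.png

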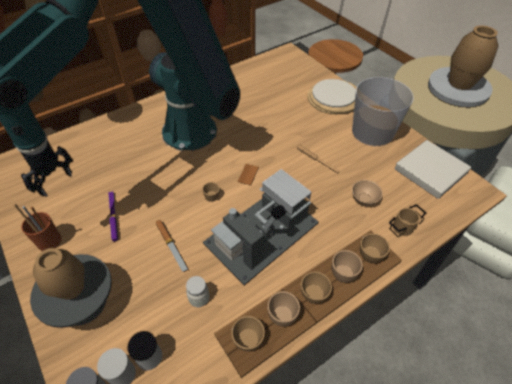

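View pics/top0.png

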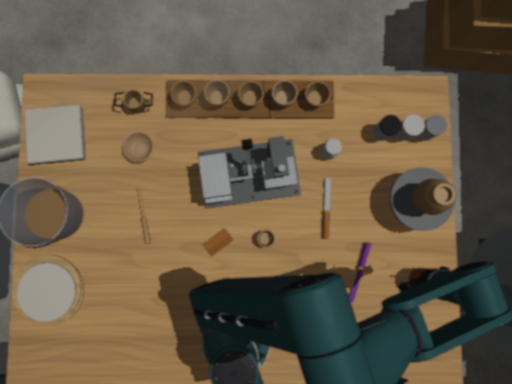

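View pics/wrist0.png

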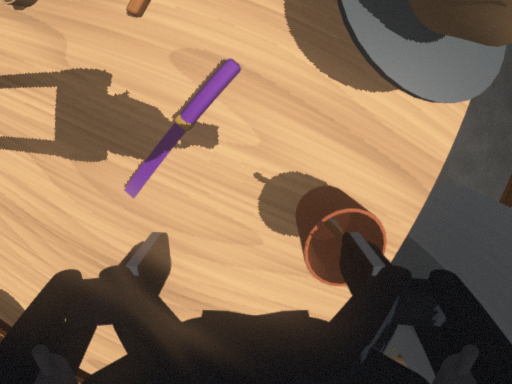

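```bash
cat > h.py <<'E'
import numpy as np, cv2
from scipy.spatial.transform import Rotation as Rt
def cam(f): return Rt.from_euler('xyz',f['orientation']).as_matrix(), np.array(f['position'])
def ray(f,u,v):
    R,p=cam(f); d=R@np.array([(u-f['cx'])/f['fx'],(v-f['cy'])/f['fy'],1.]); return p,d
def onz(f,u,v,z):
    p,d=ray(f,u,v); return p+d*(z-p[2])/d[2]
def proj(f,P):
    R,p=cam(f); c=R.T@(np.array(P)-p); return np.array([f['cx']+f['fx']*c[0]/c[2],f['cy']+f['fy']*c[1]/c[2]])
def crop(img,x0,y0,w,h,k,name):
    c=cv2.resize(img[y0:y0+h,x0:x0+w],None,fx=k,fy=k,interpolation=cv2.INTER_CUBIC); cv2.imwrite(name,c[:,:,::-1])
def wproj(f,P,s):
    T=Rt.from_euler('xyz',s['tool_rot']).as_matrix(); pt=T.T@(np.array(P)-s['ee_pos']); M=f['mount']
    c=M[:3,:3].T@(pt-M[:3,3]); th=np.arctan2(np.hypot(c[0],c[1]),c[2]); ph=np.arctan2(c[1],c[0])
    return np.array([f['cx']+f['fx']*th*np.cos(ph),f['cy']+f['fy']*th*np.sin(ph)])
E
python3 - <<'E'
from h import *
t=cv2.imread('pics/top0.png')[:,:,::-1]; s=cv2.imread('pics/scene0.png')[:,:,::-1]
crop(t,185,125,160,120,5,'pics/topc.png'); crop(s,150,165,176,132,4.5,'pics/scc.png')
E
```

```text
(no output)
```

View pics/topc.png

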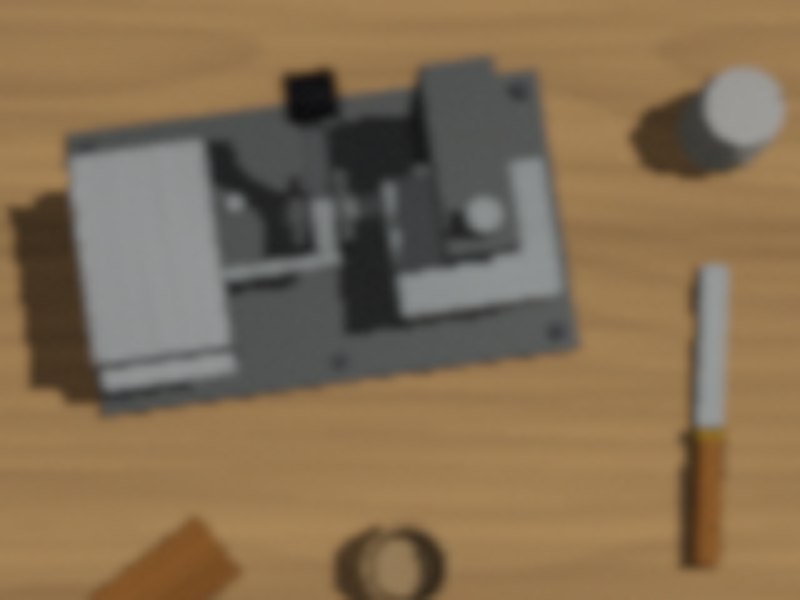

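View pics/scc.png

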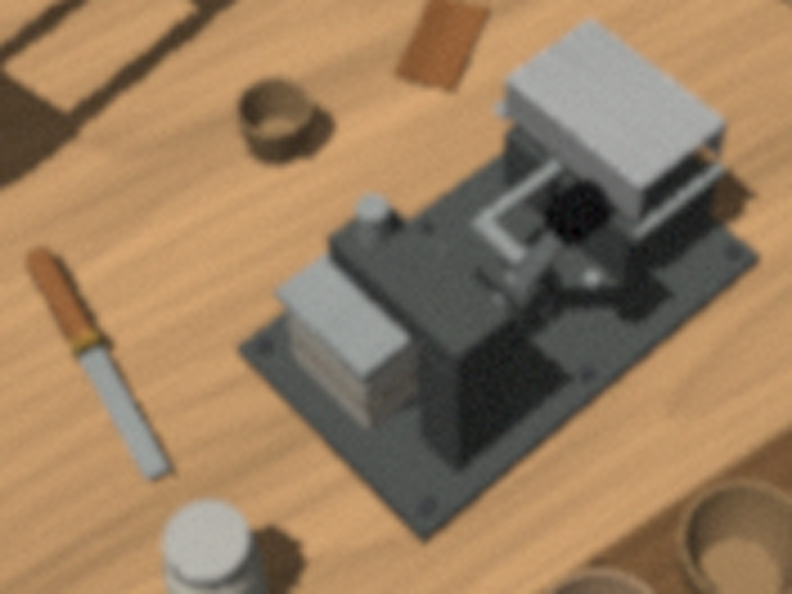

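Run:
```python
from h import *
from rig import arm
from scipy.optimize import least_squares
ft=arm.grab_frame('top'); fs=arm.grab_frame('scene')
T=lambda u,v:(185+(u+.5)/5-.5,125+(v+.5)/5-.5)
S=lambda u,v:(150+(u+.5)/4.5-.5,165+(v+.5)/4.5-.5)
tp=onz(ft,*T(715,266),12); 
for n,p,z in [('tip',(714,265),.012),('front',(709,432),.024),('end',(704,566),.024)]:
    print(n,onz(ft,*T(*p),z))
for n,p,z in [('tip',(157,472),.012),('front',(85,338),.024),('end',(37,255),.024)]:
    print('S',n,onz(fs,*S(*p),z))
obs=[(ft,T(105,413),(-80,175,12)),(ft,T(578,347),(-80,-175,12)),(ft,T(537,70),(130,-175,12)),(ft,T(68,135),(130,175,12)),
(fs,S(241,347),(-80,-175,12)),(fs,S(425,538),(130,-175,12)),(fs,S(757,259),(130,175,12)),
(ft,T(105,388),(-69,165,93)),(ft,T(236,370),(-69,75,93))]
def W(x,P):
    c,s=np.cos(x[2]),np.sin(x[2]); P=np.array(P)/1000
    return np.array([x[0]+c*P[0]-s*P[1],x[1]+s*P[0]+c*P[1],P[2]])
f=lambda x:np.concatenate([proj(c,W(x,P))-np.array(o) for c,o,P in obs])
r=least_squares(f,[.5,.05,.1]); print(r.x,np.degrees(r.x[2])); print(r.fun.reshape(-1,2).round(1))
for n,P in dict(lip=(-69,120,92),knob=(93,0,190),head=(0,-100,165)).items(): print(n,W(r.x,P),(proj(ft,W(r.x,P))-np.array([185,125]))*5)
```

```text
tip [ 0.58467813 -0.33288148  0.012     ]
front [ 0.46177804 -0.32466879  0.024     ]
end [ 0.36591042 -0.31933935  0.024     ]
S tip [ 0.57995163 -0.33224072  0.012     ]
S front [ 0.45817055 -0.3256363   0.024     ]
S end [ 0.36948049 -0.3221434   0.024     ]
[ 0.57761341 -0.05007636  0.14046509] 8.048057024510172
[[-0.5  0.5]
 [ 0.5  0.4]
 [ 0.1 -0.4]
 [-0.5 -0.6]
 [-0.9  0.4]
 [-0.2  0.6]
 [ 1.1 -0.2]
 [-0.1  0.3]
 [-0.3  0.3]]
lip [0.49249256 0.05908151 0.092     ] [167.68894224 378.77730278]
knob [ 0.66969745 -0.03705602  0.19      ] [308.88155082  94.45349969]
head [ 0.59161378 -0.14909146  0.165     ] [478.64496664 219.76908809]
```

```bash
cat >> h.py <<'E'
PO=np.array([0.5776,-0.0501]); PY=0.1405
def press(x,y):
    c,s=np.cos(PY),np.sin(PY); return PO+np.array([c*x-s*y,s*x+c*y])/1000
def inpress(p):
    c,s=np.cos(PY),np.sin(PY); d=(np.array(p[:2])-PO)*1000; return np.array([c*d[0]+s*d[1],-s*d[0]+c*d[1]])
def rel(s,x,y,z,yaw):
    T=Rt.from_euler('xyz',s['tool_rot']).as_matrix(); d=T.T@(np.array([x,y,z])-s['ee_pos'])*1000
    cy=np.arctan2(T[1,0],T[0,0]); return d.round(1), round(float(-np.degrees((yaw-cy+np.pi)%(2*np.pi)-np.pi)),2)
E
python3 - <<'E'
from h import *; from rig import arm
print(rel(arm.observe(),.433,-.324,.10,-.055-np.pi/2))
E
```

```text
(array([-127.2,  131. ,  263.3]), 27.2)
```

Request:
carry_out --pt "-127 131 263 27.2 60" --pt "-127 131 263 27.2 60" --pt "-127 131 263 27.2 60" --pt "-127 131 263 27.2 60" --pt "-127 131 263 27.2 60" --pt "-127 131 263 27.2 60" --pt "-127 131 263 27.2 60" --pt "-127 131 263 27.2 60"

```text
t: 0.92
ee_pos: [0.4338, -0.3216, 0.0989]
tool_rot: [-1.572, 0.002, -1.625]
contact_force: [-1.0, -0.5, 0.4]
finger_gap: 0.06
```

Request:
carry_out --pt "0 0 0 0 60" --pt "0 0 0 0 60" --pt "0 0 0 0 60"

```text
t: 1.17
ee_pos: [0.4331, -0.3252, 0.1005]
tool_rot: [-1.571, -0.001, -1.625]
contact_force: [0.1, 0.1, -0.6]
finger_gap: 0.0602
```

Run:
```python
from h import *; from rig import arm
s=arm.observe(); print(s['t'],s['ee_pos'],s['tool_rot'],s['q']); print(rel(s,.433,-.324,.003,-.055-np.pi/2))
f=arm.grab_frame('wrist'); cv2.imwrite('pics/w1.png',f['color'][:,:,::-1])
for P in [(.433,-.324,.012),(.5825,-.3325,.012),(.461,-.325,.024),(.3675,-.3205,.024)]: print(wproj(f,P,s))
```

```text
1.1667 [ 0.43305187 -0.32519089  0.1004824 ] [-1.57076476e+00 -5.46277268e-04 -1.62490512e+00] [-7.71395404e-01  4.31501596e-01  1.77738939e+00 -4.86824138e-04
  9.32318851e-01  8.53799766e-01]
(array([-1.2, 97.5, -0.1]), 0.05)
[253.37677307 193.36908615]
[253.76541644   7.36379503]
[252.54415078 161.57861404]
[253.52974353 271.65142777]
```

View pics/w1.png

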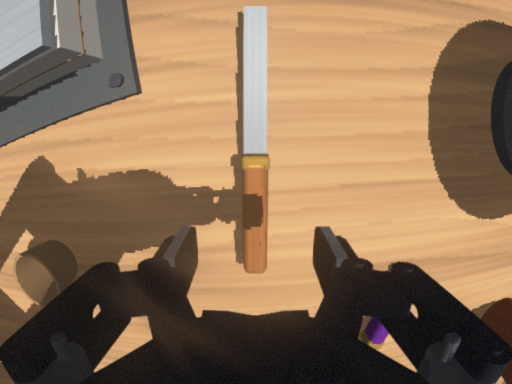

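The picture shows the knife with its wood handle (256,170–272), brass collar (256,160) and steel blade up to (256,6), all within 3 px of where I predicted. The purple one is a separate object at (376,330). I'll descend and grip.

Request:
carry_out --pt "0 40 0 0 60" --pt "0 70 0 0 60" --pt "0 85 0 0 60" --pt "0 93 0 0 60" --pt "0 97 0 0 60" --pt "0 97 0 0 60" --pt "0 97 0 0 60" --squeeze 110

```text
t: 1.8
ee_pos: [0.4334, -0.3258, 0.0043]
tool_rot: [-1.569, -0.001, -1.626]
contact_force: [1.5, -0.2, 0.0]
finger_gap: 0.0601
```

Request:
carry_out --pt "0 0 0 0 10" --pt "0 0 0 0 10" --pt "0 0 0 0 10" --pt "0 0 0 0 10" --pt "0 0 0 0 10" --pt "0 0 0 0 10" --pt "0 0 0 0 10" --pt "0 0 0 0 10"

```text
t: 2.47
ee_pos: [0.4334, -0.3251, 0.0045]
tool_rot: [-1.57, -0.001, -1.626]
contact_force: [-2.7, 1.5, 8.7]
finger_gap: 0.0176
```

Request:
carry_out --pt "0 -15 0 0 10" --pt "0 -40 0 0 10" --pt "0 -80 0 0 10" --pt "0 -115 0 0 10" --pt "0 -115 0 0 10" --pt "0 -115 0 0 10"

```text
t: 2.97
ee_pos: [0.4344, -0.3259, 0.1207]
tool_rot: [-1.567, -0.004, -1.625]
contact_force: [-0.6, 1.4, -1.5]
finger_gap: 0.0174
```

Run:
```python
from h import *; from rig import arm
s=arm.observe(); print(s['t'],s['ee_pos'],s['finger_gap'],s['contact_force'],s['moment'])
f=arm.grab_frame('wrist'); cv2.imwrite('pics/w2.png',f['color'][:,:,::-1])
f=arm.grab_frame('scene'); crop(f['color'],100,130,200,150,4,'pics/s2.png')
yaw=PY-np.pi/2
d=np.array([np.cos(PY),np.sin(PY)])
# tip target at press x=-110,y=148 -> grip 150 behind
g=press(-110-150,148); print('g',g)
print(rel(s,g[0],g[1],.19,yaw))
```

```text
2.9667 [ 0.43438753 -0.32593643  0.12069181] 0.017407871005348807 [-0.63842452  1.38983993 -1.45896326] [ 0.00731894  0.02744376 -0.0588436 ]
g [0.29943636 0.06003169]
(array([-377.8,  -71.3, -155.5]), -11.18)
```

View pics/w2.png

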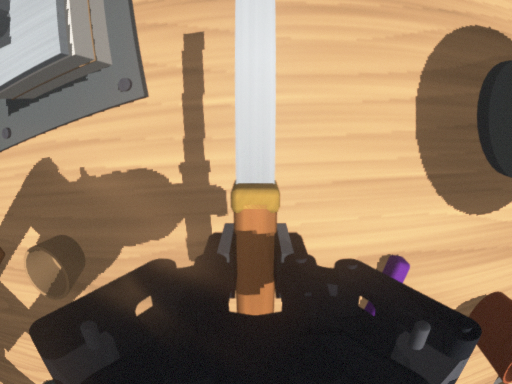

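View pics/s2.png

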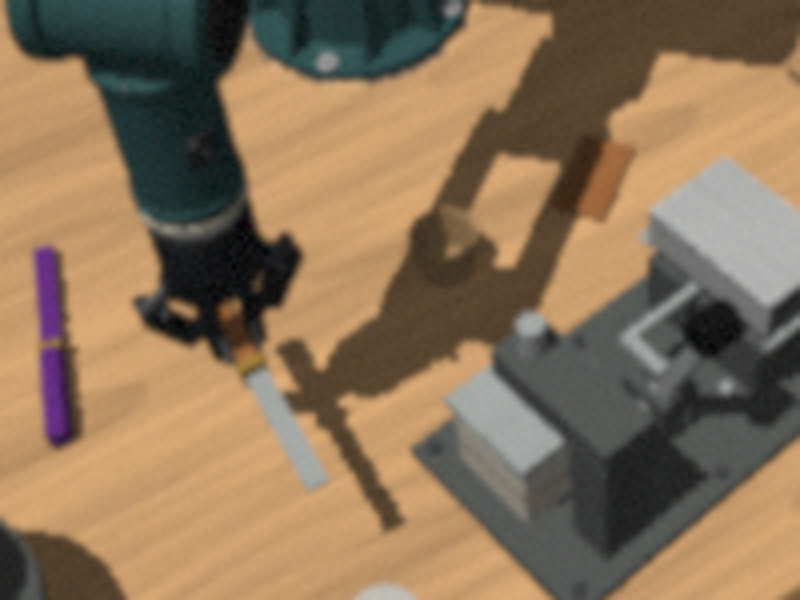

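Gripped well: the blade runs straight up the image at (256,0–180). The grip would be too near the base if the knife lay parallel to the press. So I'll enter obliquely, 40° from the front left, which keeps the reach feasible and stays clear of the catch tab.

Run:
```python
from h import *; from rig import arm
s=arm.observe()
b=np.radians(40); yaw=PY-b-np.pi/2
F=np.array([-37,125]); u=np.array([np.cos(b),-np.sin(b)])
pre=press(*(F-u*211)); fin=press(*(F-u*150)); print(pre,np.hypot(*pre),fin,np.hypot(*fin))
print(rel(s,.434,-.326,.26,-1.626)); print(rel(s,.43,.05,.26,-1.9)); print(rel(s,pre[0],pre[1],.26,yaw))
```

```text
[0.34442405 0.18014344] 0.38868957624497996 [0.39618321 0.14786357] 0.4228767785990108
(array([   1.7, -142.2,    1.6]), 0.03)
(array([-373.5, -141.9,  -22.9]), 15.72)
(array([-498.7, -141.7, -115.5]), 28.81)
```

Request:
carry_out --pt "0 -40 0 0 10" --pt "0 -80 0 0 10" --pt "0 -115 0 0 10" --pt "0 -141 0 0 10" --pt "-40 -141 -2 2 10" --pt "-80 -141 -5 4 10" --pt "-120 -141 -8 6 10" --pt "-160 -141 -11 8 10"

```text
t: 3.73
ee_pos: [0.4292, -0.1623, 0.2573]
tool_rot: [-1.575, 0.001, -1.768]
contact_force: [0.7, 0.9, -1.0]
finger_gap: 0.0174
```

Request:
carry_out --pt "-40 0 -3 2 10" --pt "-80 0 -5 4 10" --pt "-120 0 -7 6 10" --pt "-160 0 -9 8 10" --pt "-200 0 -11 10 10" --pt "-220 0 -12 11 10" --pt "-225 0 -12 11 10" --pt "-225 0 -12 11 10"

```text
t: 4.4
ee_pos: [0.4614, 0.06, 0.2576]
tool_rot: [-1.574, -0.001, -1.954]
contact_force: [0.4, -0.5, -1.4]
finger_gap: 0.0174
```

Run:
```python
from h import *; from rig import arm
s=arm.observe(); print(s['t'],s['ee_pos'],s['tool_rot'],s['q'])
yaw=PY-np.radians(40)-np.pi/2
print(rel(s,.3444,.1801,.26,yaw))
```

```text
4.4 [0.46145    0.06000984 0.25755753] [-1.57423694e+00 -1.24601623e-03 -1.95388668e+00] [-1.93393822e-02  1.38501764e-01  1.74855933e+00  6.26637316e-05
  1.25819036e+00  1.93453006e+00]
(array([ -67.6,   -2. , -153.5]), 10.0)
```

Request:
carry_out --pt "-16 0 -38 5 10" --pt "-33 0 -76 10 10" --pt "-50 0 -114 10 10" --pt "-60 0 -136 10 10" --pt "-67 0 -153 10 10" --pt "-67 0 -153 10 10" --pt "-67 0 -153 10 10"

```text
t: 4.98
ee_pos: [0.3454, 0.1775, 0.2587]
tool_rot: [-1.571, -0.002, -2.131]
contact_force: [0.9, -0.4, -1.0]
finger_gap: 0.0175
```

Run:
```python
from h import *; from rig import arm
s=arm.observe(); print(s['t'],s['ee_pos'],s['tool_rot'],s['q'])
yaw=PY-np.radians(40)-np.pi/2
print(rel(s,.3444,.1801,.0775,yaw))
f=arm.grab_frame('top'); crop(f['color'],170,130,120,90,6,'pics/t3.png')
f=arm.grab_frame('scene'); crop(f['color'],190,100,160,120,5,'pics/s3.png')
```

```text
4.9833 [0.34541301 0.17752442 0.25868896] [-1.57107763e+00 -1.55852828e-03 -2.13072427e+00] [ 2.97175462e-01  1.40531129e-02  1.88540677e+00 -8.52888481e-04
  1.24349519e+00  2.42817469e+00]
(array([ -1.9, 181.2,  -2.2]), -0.13)
```

View pics/s3.png

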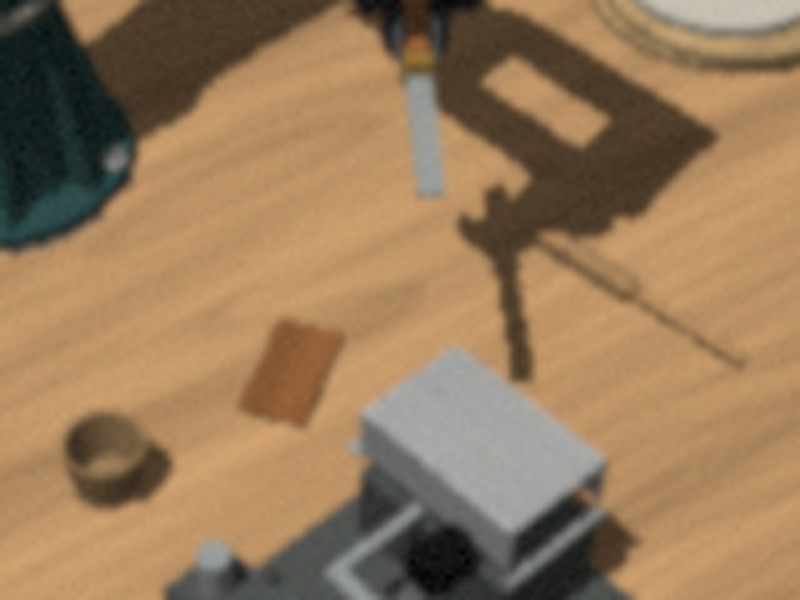

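View pics/t3.png

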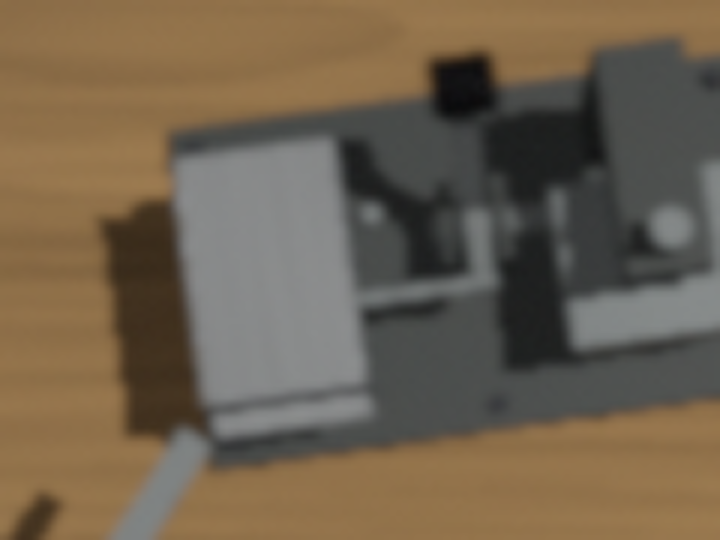

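Request:
carry_out --pt "0 40 0 0 10" --pt "-1 80 -1 0 10" --pt "-1 120 -1 0 10" --pt "-1 155 -1 0 10" --pt "-1 175 -1 0 10" --pt "-1 181 -1 0 10" --pt "-1 181 -1 0 10" --pt "-1 181 -1 0 10"

```text
t: 5.75
ee_pos: [0.3469, 0.1795, 0.0787]
tool_rot: [-1.571, 0.0, -2.133]
contact_force: [0.9, -0.9, -2.3]
finger_gap: 0.0176
```

Run:
```python
from h import *; from rig import arm
s=arm.observe(); print(s['t'],s['ee_pos'],s['tool_rot'],s['q'])
f=arm.grab_frame('top'); crop(f['color'],180,190,80,60,10,'pics/t4.png')
f2=arm.grab_frame('scene'); crop(f2['color'],240,120,80,60,10,'pics/s4.png')
w=arm.grab_frame('wrist'); cv2.imwrite('pics/w4.png',w['color'][:,:,::-1])
T=Rt.from_euler('xyz',s['tool_rot']).as_matrix(); tip=s['ee_pos']+T@np.array([0,-.0075,.150])
print(tip,inpress(tip),(proj(f,tip)-[180,190])*10,(proj(f2,tip)-[240,120])*10)
```

```text
5.75 [0.3468653  0.17947583 0.07870778] [-1.57055202e+00  2.15256221e-04 -2.13301024e+00] [ 3.00184825e-01  3.00054153e-01  2.11622144e+00 -6.85779174e-05
  7.24994646e-01  2.43324641e+00]
[0.47377444 0.09951634 0.08624443] [-81.85047099 162.68157845] [268.30650947 163.05740778] [344.97099432 561.65043931]
```

View pics/t4.png

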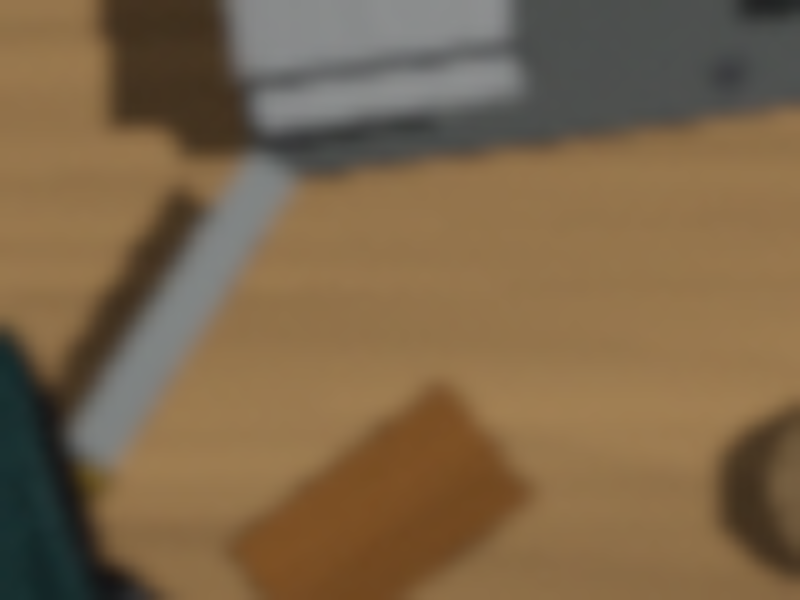

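View pics/s4.png

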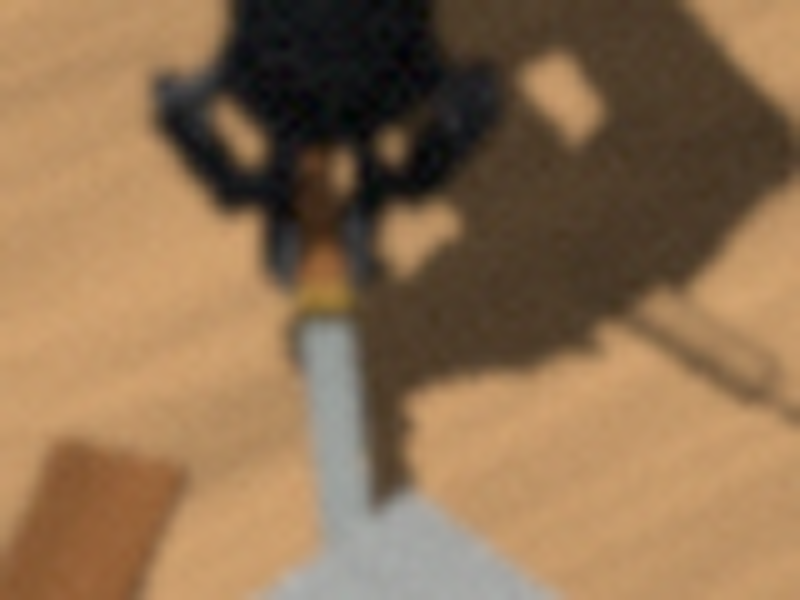

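View pics/w4.png

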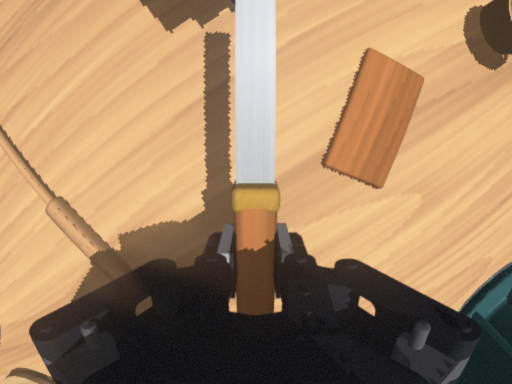

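Run:
```python
from h import *; from rig import arm
ft=arm.grab_frame('top'); fs=arm.grab_frame('scene')
a=(170+(194+.5)/6-.5,130+(438+.5)/6-.5); b=(190+(430.5+.5)/5-.5,100+(192+.5)/5-.5)
def tri(a,b):
    p,d=ray(ft,*a); q,e=ray(fs,*b); k=np.linalg.lstsq(np.stack([d,-e],1),q-p,rcond=None)[0]
    return p+d*k[0], np.linalg.norm(p+d*k[0]-q-e*k[1])
print(tri(a,b),'TCP z .2587')
T=Rt.from_euler('xyz',[-1.571,-.0016,-2.1307]).as_matrix(); print(np.array([.3454,.1775,.2587])+T@np.array([0,-.0075,.15]))
print(tri((180+93.5/10-.5,190+459/10-.5),(240+328/10-.5,120+316/10-.5)),'root, TCP .0787')
```

```text
(array([0.4717196 , 0.09839895, 0.27042583]), np.float64(0.0012832796373434957)) TCP z .2587
[0.47250358 0.09784363 0.26616944]
(array([0.37411417, 0.15841087, 0.09714506]), np.float64(0.0032453284073275645)) root, TCP .0787
```

Request:
carry_out --pt "0 3 0 0 10" --pt "0 3 10 0 10" --pt "0 3 20 0 10" --pt "0 3 26 0 10" --pt "0 3 32 0 10" --pt "0 3 32 0 10"

```text
t: 6.5
ee_pos: [0.3748, 0.1623, 0.0755]
tool_rot: [-1.57, 0.001, -2.133]
contact_force: [0.6, 0.1, -2.0]
finger_gap: 0.0177
```

Run:
```python
from h import *; from rig import arm
s=arm.observe(); print(s['t'],s['ee_pos'],s['contact_force'],s['moment'])
f=arm.grab_frame('top'); crop(f['color'],180,180,80,60,10,'pics/t5.png')
f2=arm.grab_frame('scene'); crop(f2['color'],240,120,80,60,10,'pics/s5.png')
```

```text
6.5 [0.37480709 0.16232763 0.07546419] [ 0.6040604   0.09206105 -1.9877371 ] [ 0.06455815  0.01265883 -0.04911735]
```

View pics/t5.png

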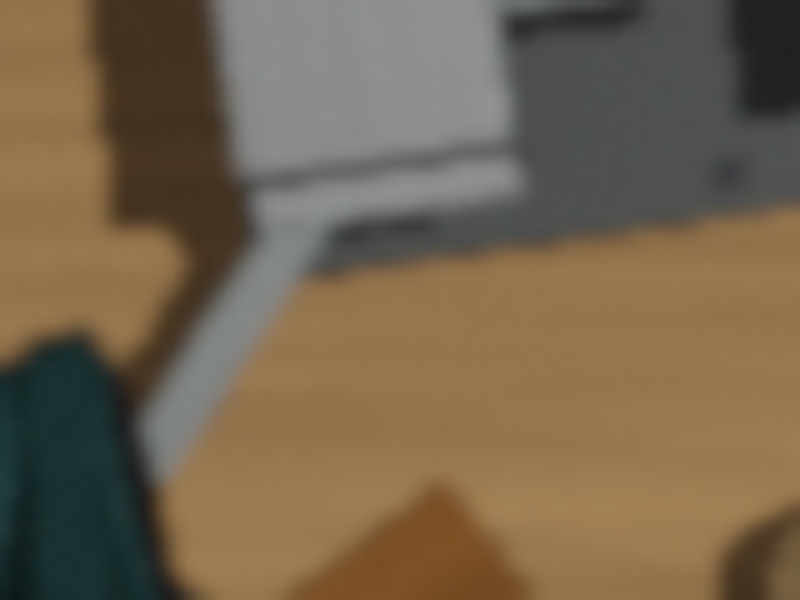

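View pics/s5.png

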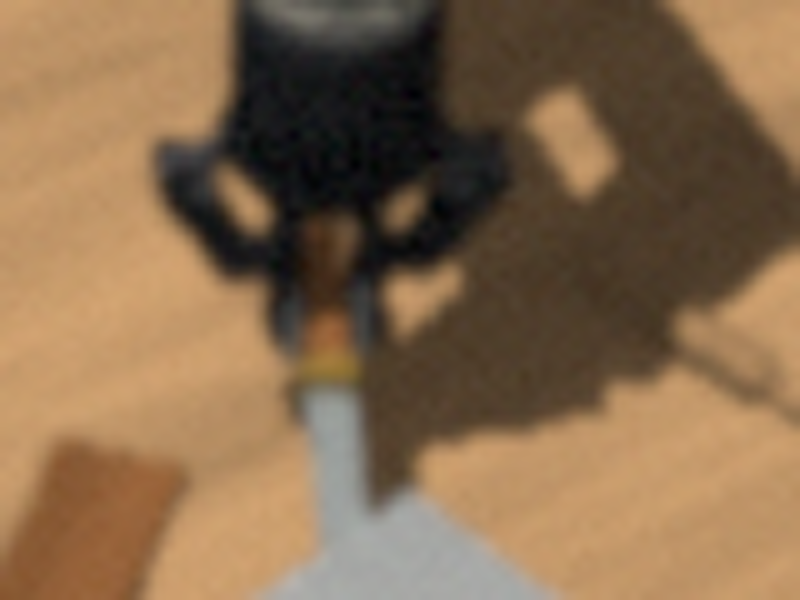

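The lip now covers the blade end at (290,228) in the top crop, and the force readings haven't changed, so the blade is under the lip. I'll push in further.

Request:
carry_out --pt "0 0 10 0 10" --pt "0 0 20 0 10" --pt "0 0 28 0 10" --pt "0 0 28 0 10"

```text
t: 6.93
ee_pos: [0.3993, 0.1474, 0.0756]
tool_rot: [-1.569, 0.002, -2.133]
contact_force: [0.9, 0.8, -1.3]
finger_gap: 0.0178
```

Request:
carry_out --pt "0 -8 0 0 10" --pt "0 -16 0 0 10" --pt "0 -16 0 0 10"

```text
t: 7.18
ee_pos: [0.3965, 0.1481, 0.0926]
tool_rot: [-1.57, 0.001, -2.132]
contact_force: [-0.6, -1.2, -2.8]
finger_gap: 0.0175
```

Run:
```python
from h import *; from rig import arm
s=arm.observe(); print(s['t'],s['ee_pos'],s['contact_force'],s['moment'])
f2=arm.grab_frame('scene'); crop(f2['color'],210,110,120,90,6,'pics/s6.png')
```

```text
7.1833 [0.39649997 0.1480596  0.09259929] [-0.64129172 -1.1971673  -2.77235405] [ 0.00633617  0.15319668 -0.0748187 ]
```

View pics/s6.png

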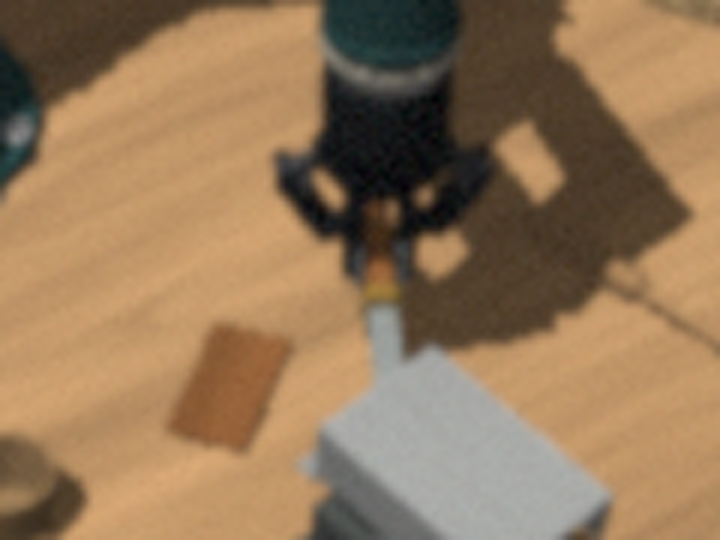

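Request:
carry_out --pt "0 -8 0 0 10" --pt "0 -16 0 0 10" --pt "0 -24 0 0 10" --pt "0 -32 0 0 10" --pt "0 -32 0 0 10"

```text
t: 7.65
ee_pos: [0.3974, 0.1482, 0.1251]
tool_rot: [-1.569, 0.002, -2.132]
contact_force: [-0.3, -0.2, -1.4]
finger_gap: 0.0174
```

Run:
```python
from h import *; from rig import arm
s=arm.observe(); print(s['t'],s['ee_pos'],s['contact_force'],s['moment'])
f2=arm.grab_frame('scene'); crop(f2['color'],210,110,120,90,6,'pics/s7.png')
f2=arm.grab_frame('top'); crop(f2['color'],180,150,80,60,9,'pics/t7.png')
```

```text
7.65 [0.39735513 0.14822661 0.12505472] [-0.31957967 -0.15123583 -1.38273553] [0.12081162 0.00340654 0.0036439 ]
```

View pics/s7.png

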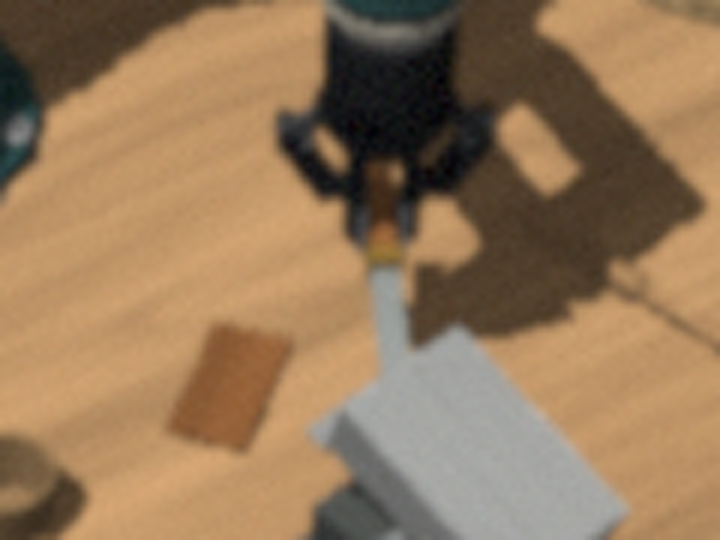

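View pics/t7.png

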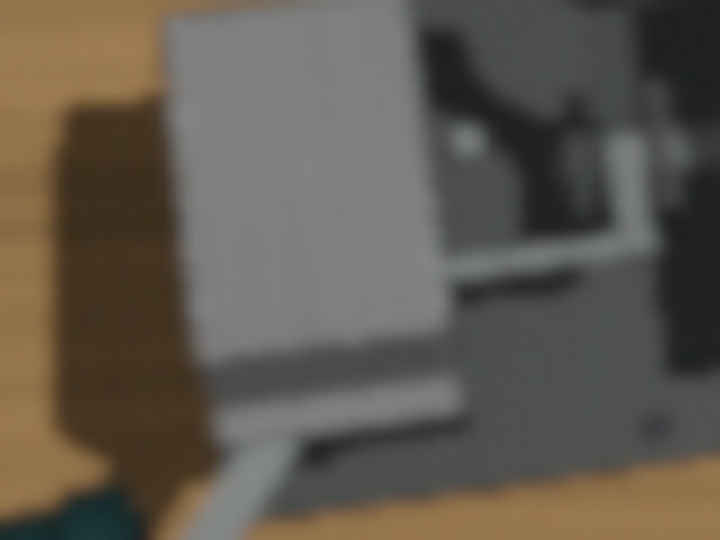

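Request:
carry_out --pt "-2 -12 2 0 10" --pt "-5 -21 6 0 10" --pt "-10 -33 12 0 10" --pt "-15 -44 18 0 10" --pt "-22 -54 26 0 10" --pt "-28 -63 34 0 10" --pt "-33 -69 40 0 10" --pt "-33 -69 40 0 10"

```text
t: 8.42
ee_pos: [0.4501, 0.1549, 0.1932]
tool_rot: [-1.569, 0.002, -2.132]
contact_force: [0.4, 0.2, -0.6]
finger_gap: 0.0174
```

Run:
```python
from h import *; from rig import arm
s=arm.observe(); print(s['t'],s['ee_pos'],s['contact_force'],s['moment'])
f2=arm.grab_frame('scene'); crop(f2['color'],210,110,120,90,6,'pics/s8.png')
f2=arm.grab_frame('top'); crop(f2['color'],180,130,80,60,9,'pics/t8.png')
```

```text
8.4167 [0.45011354 0.1548634  0.19316608] [ 0.44687834  0.21486905 -0.55867331] [-0.01258672 -0.01508032 -0.0173635 ]
```

View pics/s8.png

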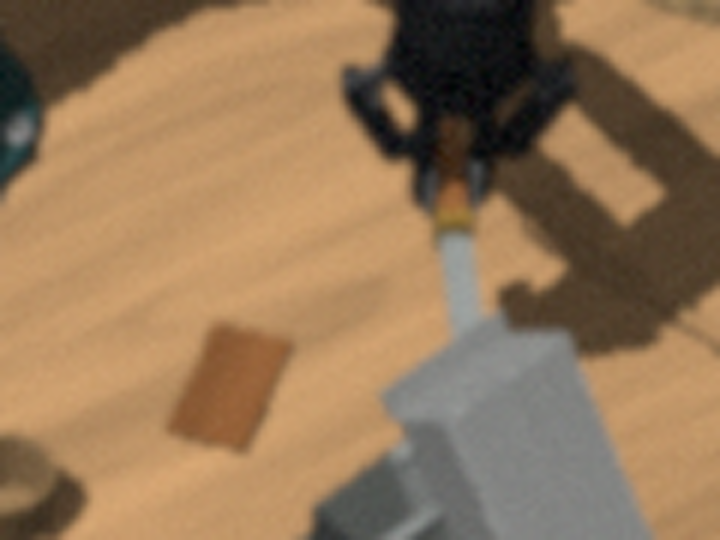

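View pics/t8.png

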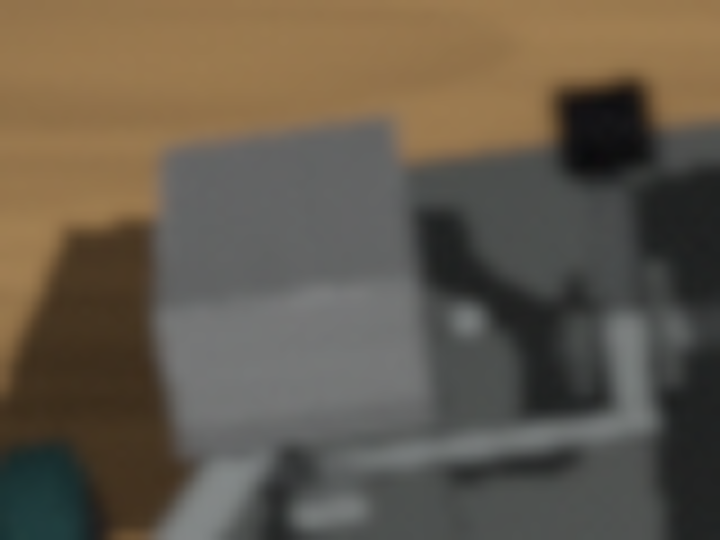

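Request:
carry_out --pt "-6 -8 8 0 10" --pt "-13 -14 15 0 10" --pt "-20 -18 23 0 10" --pt "-27 -20 32 0 10" --pt "-35 -20 42 0 10" --pt "-45 -20 54 0 10" --pt "-55 -20 65 0 10" --pt "-55 -20 65 0 10"

```text
t: 9.18
ee_pos: [0.5339, 0.1665, 0.2116]
tool_rot: [-1.57, 0.0, -2.132]
contact_force: [-0.5, -0.6, -1.1]
finger_gap: 0.0177
```

Run:
```python
from h import *; from rig import arm
s=arm.observe(); print(s['t'],s['ee_pos'],inpress(s['ee_pos']),s['contact_force'],s['moment'])
f2=arm.grab_frame('scene'); crop(f2['color'],210,110,120,90,6,'pics/s9.png')
f2=arm.grab_frame('top'); crop(f2['color'],180,110,80,60,9,'pics/t9.png')
```

```text
9.1833 [0.53392588 0.16646505 0.2115823 ] [-12.91637612 220.54708491] [-0.45580629 -0.6113693  -1.06859912] [-0.00393457 -0.06762358  0.11007968]
```

View pics/s9.png

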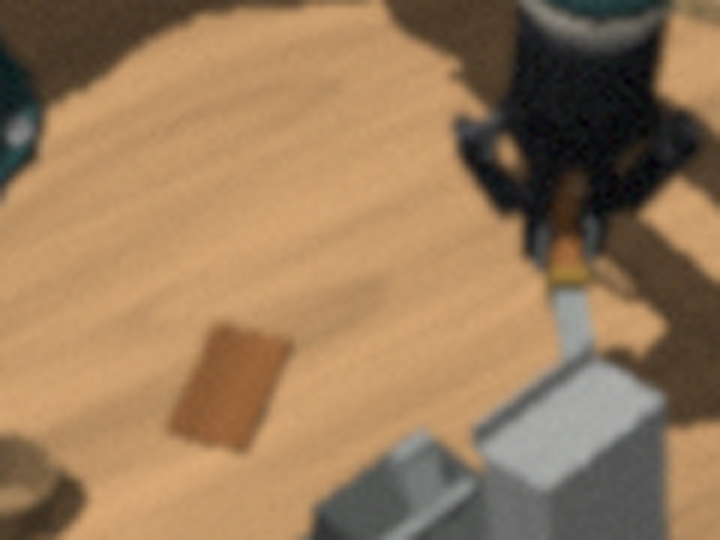

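View pics/t9.png

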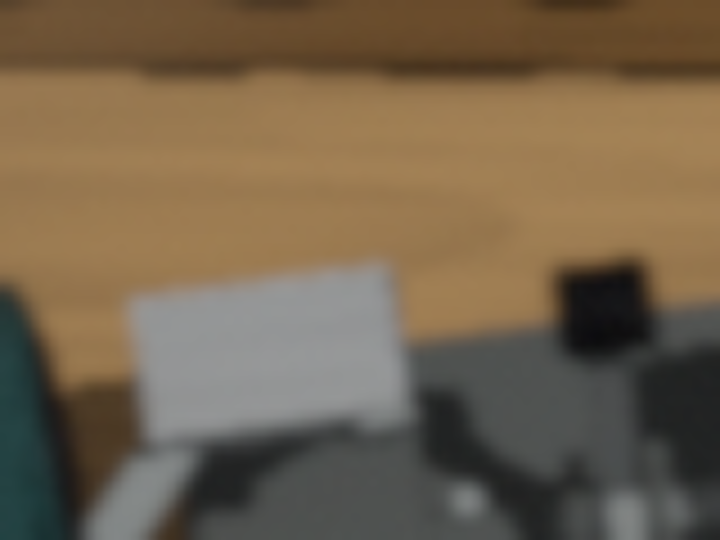

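Request:
carry_out --pt "-3 2 11 0 10" --pt "-5 4 22 0 10" --pt "-8 6 33 0 10" --pt "-10 8 44 0 10" --pt "-13 8 54 0 10" --pt "-13 8 54 0 10"

```text
t: 9.78
ee_pos: [0.5879, 0.1478, 0.2042]
tool_rot: [-1.569, 0.001, -2.133]
contact_force: [0.2, 0.2, -1.4]
finger_gap: 0.0177
```

Run:
```python
from h import *; from rig import arm
s=arm.observe(); print(s['t'],s['ee_pos'],inpress(s['ee_pos']),s['contact_force'],s['moment'])
f2=arm.grab_frame('scene'); crop(f2['color'],210,110,120,90,6,'pics/s10.png')
f2=arm.grab_frame('top'); crop(f2['color'],180,110,80,60,9,'pics/t10.png')
```

```text
9.7833 [0.58785277 0.14779254 0.2042382 ] [ 37.8642531  194.50674767] [ 0.20423931  0.24326911 -1.36313467] [-0.00908039  0.00868983  0.03845125]
```

View pics/s10.png

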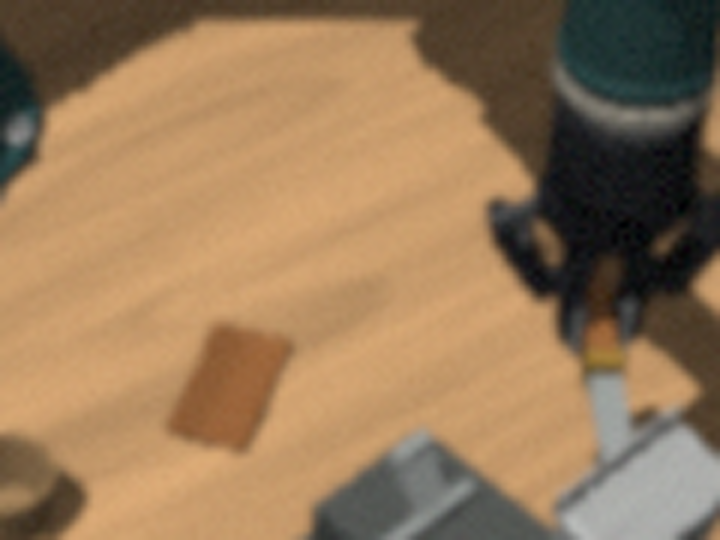

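View pics/t10.png

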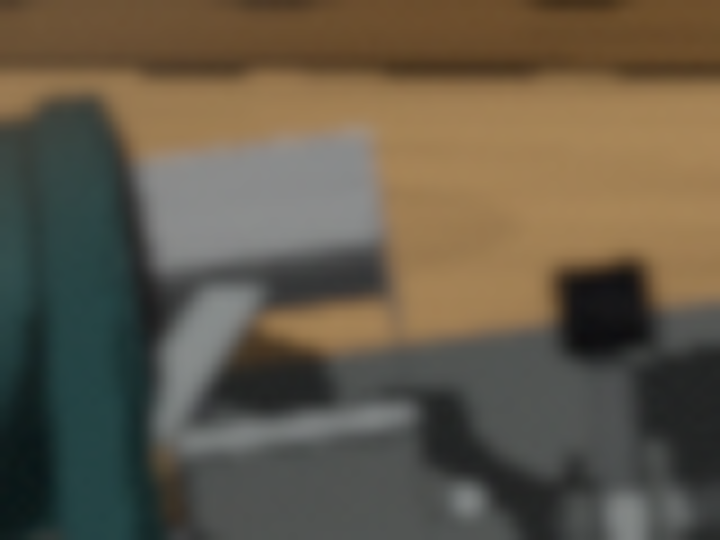

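Cover now stands nearly fully back. Next I'll withdraw the knife and take it back to its free spot.

Request:
carry_out --pt "0 0 -30 0 10" --pt "0 0 -65 0 10" --pt "0 0 -100 0 10" --pt "0 -25 -110 0 10" --pt "0 -55 -110 0 10" --pt "0 -60 -110 0 10"

```text
t: 10.38
ee_pos: [0.4928, 0.2088, 0.2691]
tool_rot: [-1.566, 0.005, -2.13]
contact_force: [1.2, -0.3, -1.2]
finger_gap: 0.0172
```

Run:
```python
from h import *; from rig import arm
s=arm.observe(); print(s['t'],s['ee_pos'],s['tool_rot'])
for x,y,z,w in [(.45,.05,.26,-1.9),(.44,-.16,.26,-1.75),(.433,-.325,.26,-1.626)]: print(rel(s,x,y,z,w))
```

```text
10.3833 [0.49284402 0.20881852 0.26905038] [-1.56608102  0.00543814 -2.1298961 ]
(array([157.4,   8.4,  47.9]), -13.17)
(array([340.7,   7.9, 150.8]), -21.77)
(array([484.3,   7.5, 232.4]), -28.87)
```

Request:
carry_out --pt "39 2 12 -3 10" --pt "78 4 24 -6 10" --pt "118 6 36 -9 10" --pt "157 8 48 -13 10" --pt "193 8 68 -15 10" --pt "229 8 89 -17 10" --pt "266 8 109 -19 10" --pt "302 8 130 -20.5 10"

```text
t: 11.05
ee_pos: [0.4403, -0.1189, 0.2565]
tool_rot: [-1.57, -0.0, -1.772]
contact_force: [1.8, 0.7, -1.5]
finger_gap: 0.0179
```

Run:
```python
from h import *; from rig import arm
s=arm.observe(); print(s['t'],s['ee_pos'],s['tool_rot'])
print(rel(s,.433,-.325,.26,-1.626))
print(rel(s,.433,-.325,.02,-1.626))
```

```text
11.05 [ 0.44034867 -0.11891933  0.25653811] [-1.56984075e+00 -6.72781677e-05 -1.77218651e+00]
(array([203.4,  -3.4,  34. ]), -8.38)
(array([203.4, 236.6,  33.8]), -8.38)
```

Request:
carry_out --pt "40 0 7 -2 10" --pt "80 0 14 -4 10" --pt "120 10 20 -6 10" --pt "157 28 26 -8.4 10" --pt "190 50 32 -8.4 10" --pt "203 85 34 -8.4 10" --pt "203 125 34 -8.4 10" --pt "203 165 34 -8.4 10"

```text
t: 11.72
ee_pos: [0.4338, -0.325, 0.0904]
tool_rot: [-1.568, -0.002, -1.63]
contact_force: [0.1, 0.1, -1.6]
finger_gap: 0.0172
```

Run:
```python
from h import *; from rig import arm
s=arm.observe(); print(s['t'],s['ee_pos'],s['tool_rot'])
print(rel(s,.433,-.325,.005,-1.626))
f2=arm.grab_frame('scene'); crop(f2['color'],100,150,160,120,5,'pics/s11.png')
```

```text
11.7167 [ 0.43379945 -0.32500745  0.09039891] [-1.56827411 -0.00221589 -1.62971918]
(array([-0.1, 85.4, -1. ]), -0.21)
```

View pics/s11.png

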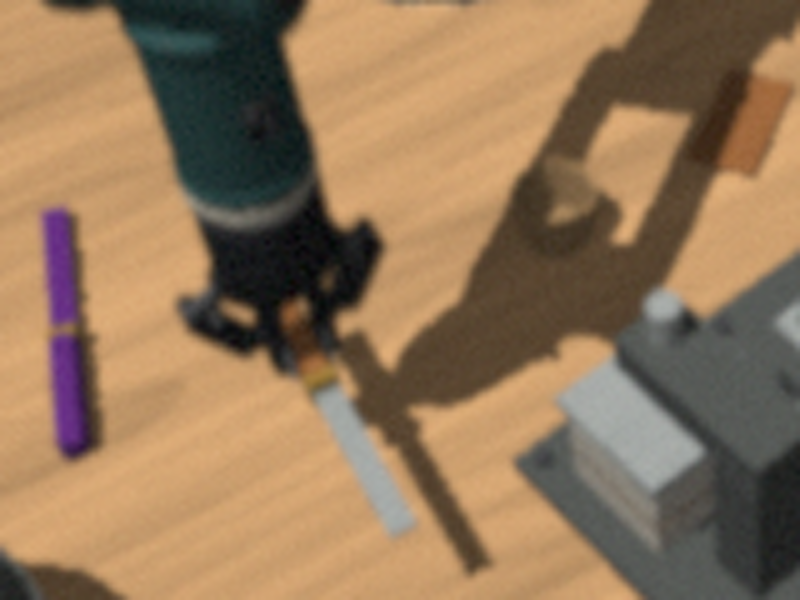

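Knife still level in the grip (crop (320,385)–(405,530)). Lowering it to the table.

Request:
carry_out --pt "0 35 0 0 10" --pt "0 62 0 0 10" --pt "0 77 0 0 10" --pt "0 82 0 0 10" --pt "0 85 0 0 10" --pt "0 85 0 0 10"

```text
t: 12.27
ee_pos: [0.434, -0.3231, 0.007]
tool_rot: [-1.57, -0.001, -1.627]
contact_force: [-0.0, -0.1, -1.6]
finger_gap: 0.0178
```

Request:
carry_out --pt "0 0 0 0 25" --pt "0 0 0 0 45" --pt "0 0 0 0 60" --pt "0 0 0 0 60" --pt "0 0 0 0 60"

```text
t: 12.68
ee_pos: [0.4338, -0.3231, 0.007]
tool_rot: [-1.57, -0.001, -1.627]
contact_force: [0.2, 0.4, 0.1]
finger_gap: 0.0599
```

Request:
carry_out --pt "0 -20 0 0 60" --pt "0 -55 0 0 60" --pt "0 -95 0 0 60" --pt "0 -95 0 0 60"

```text
t: 13.02
ee_pos: [0.4368, -0.3259, 0.1078]
tool_rot: [-1.563, -0.007, -1.627]
contact_force: [0.1, -0.6, 0.2]
finger_gap: 0.0599
```

Run:
```python
from h import *; from rig import arm
s=arm.observe(); print(s['t'],s['ee_pos'],s['tool_rot'],s['contact_force'])
f=arm.grab_frame('wrist'); cv2.imwrite('pics/w12.png',f['color'][:,:,::-1])
f2=arm.grab_frame('scene'); crop(f2['color'],130,140,200,150,4,'pics/s12.png')
f2=arm.grab_frame('top'); crop(f2['color'],180,90,160,120,5,'pics/t12.png')
for p in [(-75,120),(-75,145),(15,120)]: print(p,press(*p))
w=PY-np.pi/2
for x,y,z in [(-100,120,.26),(-75,120,.26)]: g=press(x,y); print(rel(s,g[0],g[1],z,w))
```

```text
13.0167 [ 0.43682592 -0.32591674  0.1077858 ] [-1.56256125 -0.00697924 -1.62734585] [ 0.12220687 -0.61927092  0.2031174 ]
(-75, 120) [0.48653446 0.05821467]
(-75, 145) [0.4830335  0.08296832]
(15, 120) [0.57564761 0.07081811]
(array([-380.4, -154.8,    4.7]), -11.29)
(array([-385.3, -154.7,   29.2]), -11.29)
```

View pics/w12.png

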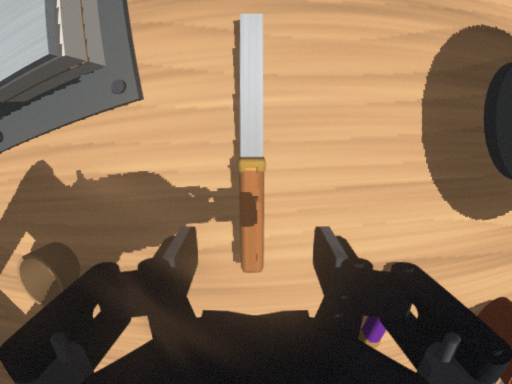

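View pics/t12.png

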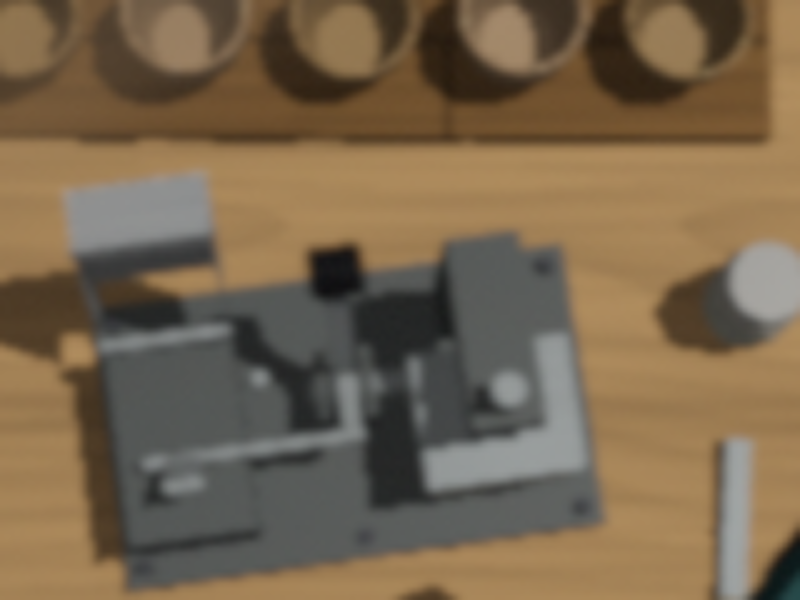

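View pics/s12.png

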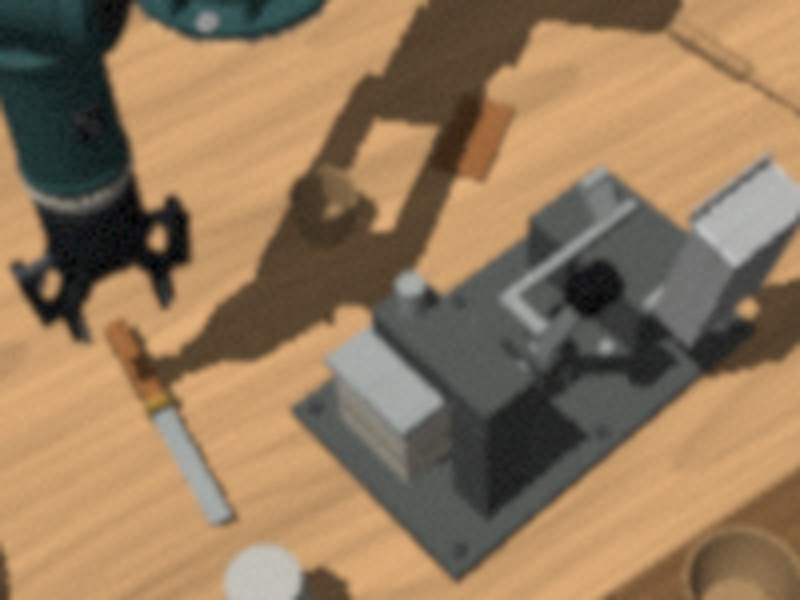

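Run:
```python
from h import *; from rig import arm
s=arm.observe(); f=arm.grab_frame('top')
print(inpress(onz(f,180+183/5,90+484/5,.119)))
g=press(-65,120);print(rel(s,g[0],g[1],.24,PY-np.pi/2))
```

```text
[-23.6532632  118.95364885]
(array([-385.4, -138.4,   41.2]), -11.3)
```

Request:
carry_out --pt "0 -35 0 0 0" --pt "0 -75 0 0 0" --pt "0 -110 4 0 0" --pt "-20 -138 8 -2 0" --pt "-60 -138 12 -4 0" --pt "-100 -138 16 -6 0" --pt "-140 -138 20 -8 0" --pt "-180 -138 24 -10 0" --squeeze 40

```text
t: 13.88
ee_pos: [0.4665, -0.1425, 0.2378]
tool_rot: [-1.573, 0.002, -1.452]
contact_force: [1.0, 0.8, -0.2]
finger_gap: 0.0003
```

Request:
carry_out --pt "-40 0 4 -1 0" --pt "-80 0 8 -1.3 0" --pt "-120 0 12 -1.3 0" --pt "-160 0 15 -1.3 0" --pt "-190 0 16 -1.3 0" --pt "-205 0 17 -1.3 0" --pt "-205 0 17 -1.3 0"

```text
t: 14.47
ee_pos: [0.4586, 0.0641, 0.2376]
tool_rot: [-1.575, 0.002, -1.427]
contact_force: [-1.0, -0.1, 0.1]
finger_gap: -0.0003
```

Run:
```python
from h import *; from rig import arm
s=arm.observe(); print(s['t'],s['ee_pos'],s['tool_rot'],inpress(s['ee_pos']),s['finger_gap'])
g=press(-65,120);print(rel(s,g[0],g[1],.100,PY-np.pi/2))
f2=arm.grab_frame('top'); crop(f2['color'],180,90,160,120,5,'pics/t13.png')
```

```text
14.4667 [0.45860488 0.0641201  0.23761604] [-1.57454262  0.00190178 -1.42664079] [-101.82737399  129.75845209] -0.0002633594905648366
(array([ 10.2, 137.5,  37.3]), 0.21)
```

View pics/t13.png

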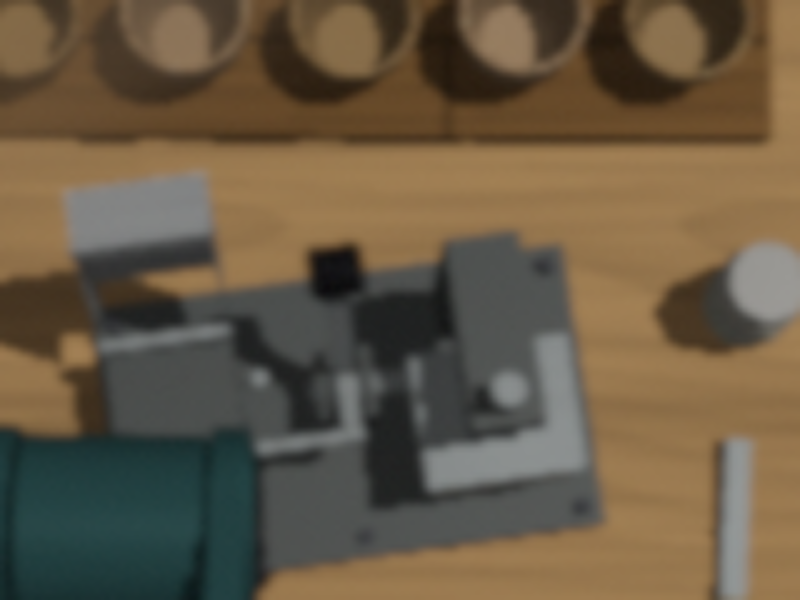

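Request:
carry_out --pt "10 35 32 0 0" --pt "10 70 34 0 0" --pt "10 105 34 0 0" --pt "10 130 34 0 0" --pt "10 138 34 0 0" --pt "10 138 34 0 0"

```text
t: 15.02
ee_pos: [0.4931, 0.0549, 0.0987]
tool_rot: [-1.577, 0.001, -1.431]
contact_force: [-0.6, 0.7, 0.2]
finger_gap: 0.0002
```

Request:
carry_out --pt "0 0 12 0 0" --pt "0 0 24 0 0" --pt "0 0 36 0 0" --pt "0 0 48 0 0" --pt "0 0 60 0 0" --pt "0 0 70 0 0" --pt "0 0 76 0 0" --pt "0 0 76 0 0"

```text
t: 15.68
ee_pos: [0.5637, 0.0651, 0.1023]
tool_rot: [-1.586, -0.0, -1.429]
contact_force: [-22.3, -5.6, 20.9]
finger_gap: 0.0
```

Run:
```python
from h import *; from rig import arm
s=arm.observe(); print(s['t'],s['ee_pos'],inpress(s['ee_pos']),s['contact_force'],s['moment'])
f=arm.grab_frame('wrist'); cv2.imwrite('pics/w14.png',f['color'][:,:,::-1])
f2=arm.grab_frame('scene'); crop(f2['color'],190,140,140,105,5.5,'pics/s14.png')
```

```text
15.6833 [0.56366103 0.0651108  0.10230228] [  2.33229533 116.0275131 ] [-22.27221226  -5.62029508  20.88892697] [-0.94186583  3.36979012  0.02583094]
```

View pics/w14.png

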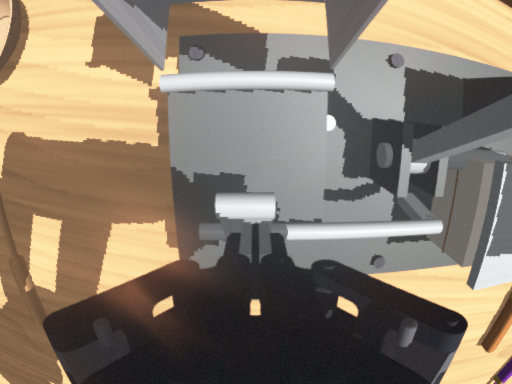

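View pics/s14.png

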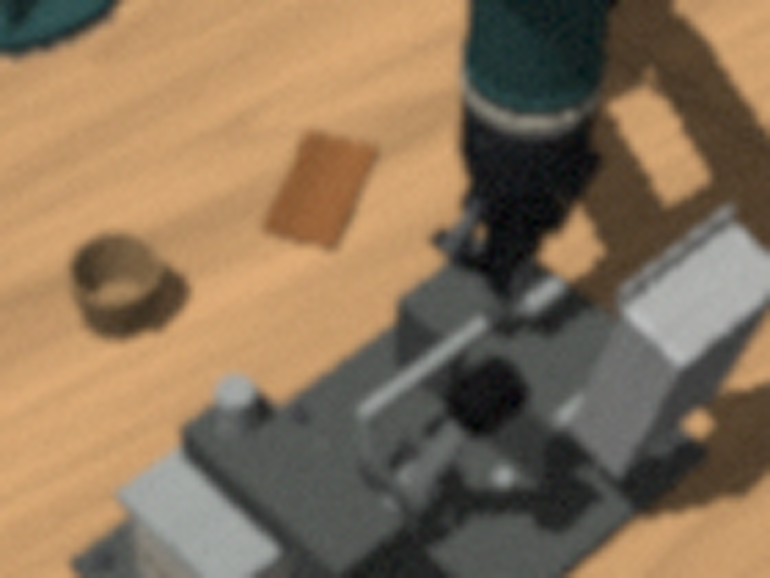

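Request:
carry_out --pt "0 0 -6 0 0" --pt "0 -5 -15 0 0" --pt "0 -35 -30 0 0" --pt "0 -75 -40 0 0" --pt "0 -115 -40 0 0" --pt "0 -140 -40 0 0"

```text
t: 16.28
ee_pos: [0.5325, 0.0608, 0.2467]
tool_rot: [-1.564, -0.001, -1.431]
contact_force: [2.4, 1.3, 0.3]
finger_gap: 0.0002
```

Run:
```python
from h import *; from rig import arm
s=arm.observe(); print(s['t'],s['ee_pos'],inpress(s['ee_pos']),s['contact_force'])
f=arm.grab_frame('wrist'); cv2.imwrite('pics/w15.png',f['color'][:,:,::-1])
for c in (0,.7,1.0,1.2,1.4):
    a=c-.7; P=press(45*np.sin(a),120); print(c,wproj(f,[*P,.085+.045*np.cos(a)],s))
for l in (0,):
    P=press(93,0); print('knob',wproj(f,[*P,.190],s))
for y in(-18,18): P=press(93,y); print(wproj(f,[*P,.207],s))
s_=s
for x,z in [(93,.27)]:
    g=press(x,0); print(g,rel(s,g[0],g[1],z,PY-np.pi/2))
```

```text
16.2833 [0.53254763 0.06075335 0.24668004] [-29.08472351 116.07006455] [2.3735884  1.33086429 0.31735412]
0 [250.67705648 182.81130506]
0.7 [250.39784547 153.51623557]
1.0 [250.38677491 138.28791858]
1.2 [250.42117346 128.73265521]
1.4 [250.48518099 120.30976691]
knob [413.07961342  44.10841256]
[445.02648599  44.2777866 ]
[402.53339732  35.34604114]
[ 0.66968359 -0.03707645] (array([116.1, -22.4, 122.3]), -0.01)
```

View pics/w15.png

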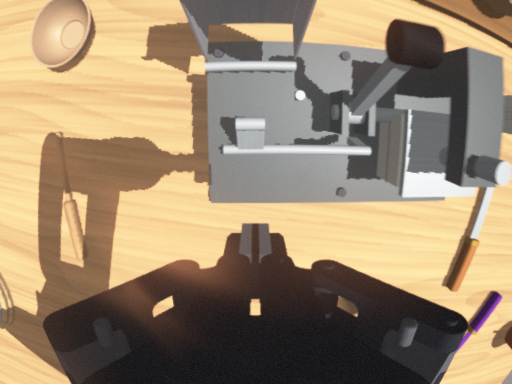

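The tab end is now at (250,124), and I predicted (250,120) for 1.4 rad, so the catch is fully flipped. The knob's at (415,43), against (413,44) predicted. Going to the lever.

Request:
carry_out --pt "25 -22 25 0 52" --pt "50 -22 55 0 52" --pt "78 -22 85 0 52" --pt "100 -22 106 0 52" --pt "116 -22 122 0 52" --pt "116 -22 122 0 52" --pt "116 -22 122 0 52"

```text
t: 16.92
ee_pos: [0.6691, -0.0379, 0.2637]
tool_rot: [-1.569, -0.0, -1.432]
contact_force: [-0.8, 0.6, -0.2]
finger_gap: 0.0522
```

Run:
```python
from h import *; from rig import arm
s=arm.observe(); print(s['t'],s['ee_pos'],inpress(s['ee_pos']),s['tool_rot'],s['finger_gap'])
f=arm.grab_frame('wrist'); cv2.imwrite('pics/w16.png',f['color'][:,:,::-1])
g=press(93,0); print(wproj(f,[*g,.190],s),rel(s,g[0],g[1],.168,PY-np.pi/2))
for y in(-18,18): P=press(93,y); print(wproj(f,[*P,.207],s))
```

```text
16.9167 [ 0.66908837 -0.03786006  0.26371969] [92.3009097  -0.69253668] [-1.56945018e+00 -1.18859373e-04 -1.43184692e+00] 0.052156038073366474
[254.06226662 197.72967835] (array([-0.7, 95.7,  0.6]), -0.09)
[279.49269207 204.49605208]
[228.49526151 204.57599359]
```

View pics/w16.png

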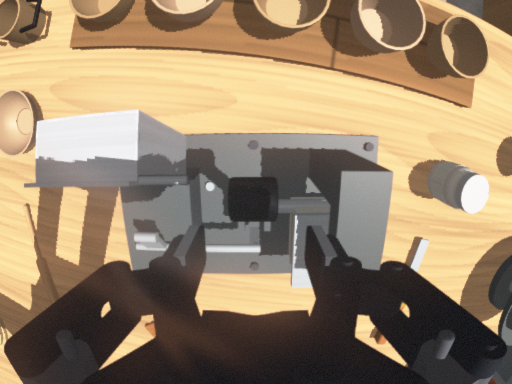

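Request:
carry_out --pt "0 35 0 0 52" --pt "0 65 0 0 52" --pt "0 85 1 0 52" --pt "0 95 1 0 52" --pt "0 95 1 0 52"

```text
t: 17.38
ee_pos: [0.6666, -0.0355, 0.1662]
tool_rot: [-1.575, 0.002, -1.429]
contact_force: [-0.2, 0.2, -0.6]
finger_gap: 0.0521
```

Request:
carry_out --pt "0 0 0 0 25" --pt "0 0 0 0 25" --pt "0 0 0 0 25" --pt "0 0 0 0 25" --pt "0 0 0 0 25" --squeeze 60

```text
t: 17.8
ee_pos: [0.6697, -0.0364, 0.1699]
tool_rot: [-1.569, -0.0, -1.43]
contact_force: [-1.9, 0.6, 4.9]
finger_gap: 0.0353
```

Run:
```python
from h import *; from rig import arm
s=arm.observe(); print(s['t'],s['ee_pos'],inpress(s['ee_pos']),s['contact_force'],s['finger_gap'])
f=arm.grab_frame('wrist'); cv2.imwrite('pics/w17.png',f['color'][:,:,::-1])
for t in np.linspace(0,.85,9): a=.35-t; print(round(t,2),round(155*np.sin(a)-155*np.sin(.35),1),round(155*np.cos(a)-155*np.cos(.35),1))
```

```text
17.8 [ 0.66966608 -0.03643071  0.16990349] [93.0730882   0.64182704] [-1.89193381  0.58619387  4.9297471 ] 0.03534425844780045
0.0 0.0 0.0
0.11 -15.7 4.8
0.21 -31.9 7.9
0.32 -48.3 9.3
0.42 -64.8 9.0
0.53 -81.1 6.9
0.64 -97.1 3.0
0.74 -112.6 -2.5
0.85 -127.5 -9.6
```

View pics/w17.png

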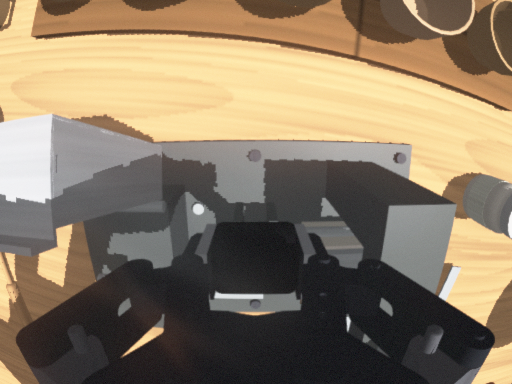

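Gripped on the flat ends: the gap is 35 mm and the knob sits centred at (255,258). Pulling along the arc.

Request:
carry_out --pt "0 -3 -8 0 25" --pt "0 -5 -16 0 25" --pt "0 -7 -24 0 25" --pt "0 -8 -32 0 25" --pt "0 -9 -40 0 25" --pt "0 -9 -48 0 25" --pt "0 -9 -56 0 25" --pt "0 -9 -65 0 25"

```text
t: 18.52
ee_pos: [0.6094, -0.0452, 0.1793]
tool_rot: [-1.56, -0.001, -1.431]
contact_force: [8.0, 3.5, -3.5]
finger_gap: 0.0349
```

Request:
carry_out --pt "0 1 -8 0 25" --pt "0 2 -16 0 25" --pt "0 4 -24 0 25" --pt "0 6 -32 0 25" --pt "0 9 -40 0 25" --pt "0 12 -48 0 25" --pt "0 15 -54 0 25" --pt "0 18 -60 0 25"

```text
t: 19.18
ee_pos: [0.5502, -0.0537, 0.1633]
tool_rot: [-1.559, -0.001, -1.431]
contact_force: [1.3, 4.9, 16.9]
finger_gap: 0.0354
```

Request:
carry_out --pt "0 0 0 0 25" --pt "0 0 0 0 25" --pt "0 0 0 0 25"

```text
t: 19.43
ee_pos: [0.549, -0.0539, 0.1626]
tool_rot: [-1.562, -0.001, -1.43]
contact_force: [1.2, 3.8, 14.3]
finger_gap: 0.0358
```

Run:
```python
from h import *; from rig import arm
s=arm.observe(); p=inpress(s['ee_pos']); print(s['t'],s['ee_pos'],p,s['contact_force'],s['moment'],s['finger_gap'])
print('lever angle est',.35-np.arctan2(p[0]-40,s['ee_pos'][2]*1000+20-45))
f=arm.grab_frame('wrist'); cv2.imwrite('pics/w18.png',f['color'][:,:,::-1])
f2=arm.grab_frame('scene'); crop(f2['color'],130,140,200,150,4,'pics/s18.png')
f2=arm.grab_frame('top'); crop(f2['color'],180,90,160,120,5,'pics/t18.png')
```

```text
19.4333 [ 0.54895617 -0.05392623  0.16264225] [-28.89739839   0.22270775] [ 1.16860557  3.83307232 14.34375393] [ 0.74409009 -0.49086822  0.1570017 ] 0.03579795607685148
lever angle est 0.8140908109249068
```

View pics/w18.png

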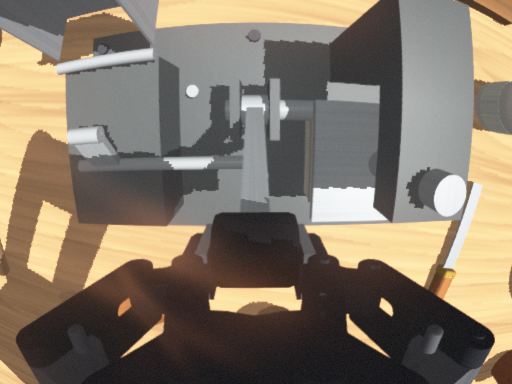

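View pics/s18.png

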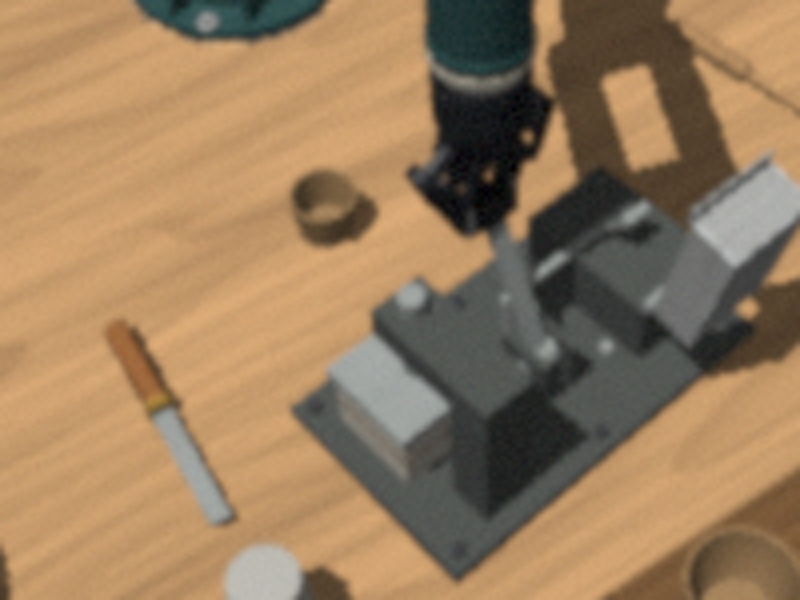

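View pics/t18.png

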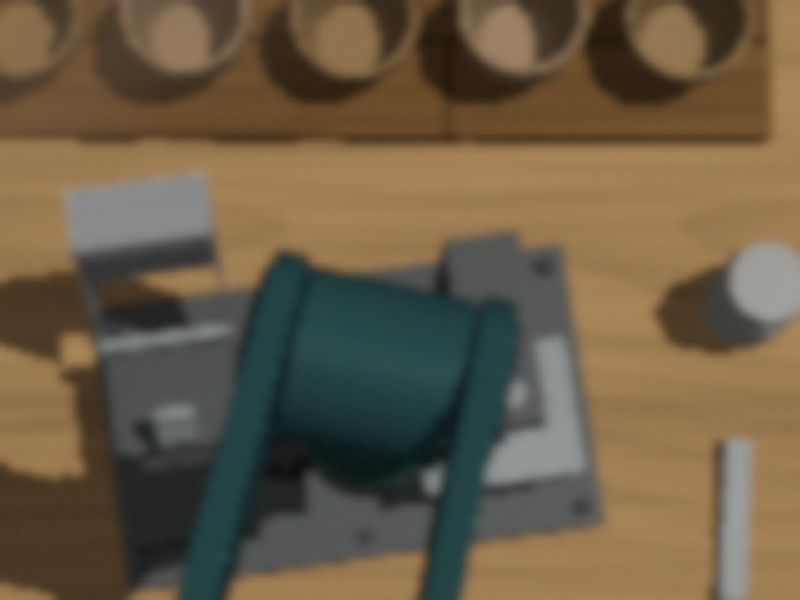

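Lever at about 0.81 rad, the catch tab at the rear, the cover open and the knife flat. I'll ease the downward push a little, settle, then hand in.

Request:
carry_out --pt "0 -2 -3 0 25" --pt "0 -2 -4 0 25" --pt "0 -2 -4 0 25" --pt "0 -2 -4 0 25" --pt "0 -2 -4 0 25" --pt "0 -2 -4 0 25"

```text
t: 20.08
ee_pos: [0.5479, -0.0541, 0.1623]
tool_rot: [-1.558, -0.001, -1.431]
contact_force: [14.1, 6.1, -11.0]
finger_gap: 0.0352
```

Run:
```python
from h import *; from rig import arm
s=arm.observe(); p=inpress(s['ee_pos']); print(s['t'],p,s['contact_force'],s['finger_gap'])
print('lever',.35-np.arctan2(p[0]-40,s['ee_pos'][2]*1000+20-45))
print(arm.sign_off())
```

```text
20.0833 [-30.00106145   0.22158732] [ 14.12140244   6.1330254  -10.97997641] 0.03521307280729153
lever 0.821351754060599
the job is handed in; nothing more can be done
None
```

I finished the job and handed it in at about 20 s of the 72 s allowed, with the gripper still holding the lever at the front. The hand-in gives no verdict, so the results below rest on my own checks.

- **Cover:** I levered it up with the steel blade. A straight approach would have put the grip too close to the base, so the blade went in about 40° oblique from the front left. I then used the blade to swing the cover almost to its stop, and the last pictures show it still standing open.
- **Knife:** I laid it back at its starting place. It lies flat and clear of everything in the last pictures.
- **Catch:** I pushed it over with closed fingers until it met resistance of about 22 N. The wrist picture put the tab within 4 px of where it should be at 1.4 rad.
- **Lever:** I gripped the flat ends of the grip at 60 N and pulled it to the front. My last estimate is about 0.82 of 0.85 rad, with a finger gap of 35 mm and a force of about 19 N at the tool. I worked the angle out from the tool position, because it can't be read directly.

- **Disagreement:** before the blade went in, the camera put its tip about 4 mm higher than the grip suggested. I split the difference, and it entered without touching anything.
- **Other items:** I saw no movement in the stick, rib, cup, bowl or jar, but I didn't measure them.

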